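# Press the shaft key home and feel along it

## Task

The key in the free end of the drive shaft is still standing up at its outer end. Press that end down with your closed fingertips until the key is fully home in its keyway, then, starting at the key's end nearest the bearing, run your fingertips lightly along the top of it, in touch all the way to the outer end, to feel that it lies level. Take your hand clear; do not pull the key up, and leave everything else on the bench where it is.

Things in the scene. Friction and masses are not known exactly. Their poses are not given: they have to be found in the camera images.
- drive_shaft: Steel shaft, 50 mm thick, lying level across the bench in two blue bearing blocks bolted down; it cannot move or turn. Origin on the bench below the middle of the key; y runs along the shaft to its free end (y = +85 mm), z up. Shaft axis 57 mm above the bench, crest 82 mm. Blocks: y -165 to -105 mm and -375 to -315 mm, 113 mm high (grease nipple 129 mm), feet 206 mm across. Cone tip at y = -607 mm.
- key: Plain steel bar with rounded ends, 14 mm wide, 9 high, 120 long, set in a slot (keyway) along the shaft's crest. When home its top is level, 85.5 mm above the bench, 3.5 mm above the crest, and reaches from y = -60 to +60 mm of the shaft. Origin: underside, at the tip of its inner end (nearest the bearing), 76.5 mm above the bench; y runs along the key to the outer end.
- key_tilt (a joint): How far the key's outer end is tipped up, rad about its inner end, which is already down: 0 is fully home on the keyway's floor; 0.05 means the outer end is 6 mm too high. A tight fit: it stays where it is left, yields to about 4 N pressed down on the outer 20 mm (more nearer the inner end), then stops hard on the floor.
- key_inner_end (a point): Point on the top face of the key at its inner end, nearest the bearing block (whose face is 45 mm further on), in the middle of the key's width.
- key_middle (a point): Point on the top face of the key, half way along it (60 mm from either end).
- key_outer_end (a point): Point on the top face of the key at its outer end, nearest the shaft's free end; it stands 4 to 6 mm too high at the start.
- collar: Bystander, loose, not to be disturbed: steel shaft collar, a ring 72 mm across and 34 mm high. Origin at the middle of its underside.
- key_bar: Bystander, loose, not to be disturbed: spare bar of key steel, 12 x 12 x 105 mm, lying flat. Origin at the middle of its underside.
- ratchet: Bystander, loose, not to be disturbed: ratchet handle, 180 mm long, 34 mm high, lying flat. Origin at the middle of its underside.
- tape_measure: Bystander, loose, not to be disturbed: tape measure, 66 x 36 x 62 mm high. Origin at the middle of its underside.
- marker_pen: Bystander, loose, not to be disturbed: marker pen, 135 mm long, 14 mm thick, lying flat. Origin at the middle of its underside.
- bolt: Bystander, loose, not to be disturbed: hexagon bolt standing on its head, 53 mm high. Origin at the middle of its underside.
- mallet: Bystander, loose, not to be disturbed: soft-faced mallet, 230 mm long, head 85 mm wide and 38 mm high, lying flat. Origin at the middle of its underside.
- spanner: Bystander, loose, not to be disturbed: open-ended spanner, 165 mm long, 8 mm thick, lying flat. Origin at the middle of its underside.

How it is judged (in metres and radians):
On the way, in this order (a step that is already met when the one before it is completed fails the run):
1. the key is pressed fully home (value of joint key_tilt below 0.008 rad), for 0.1 s.
2. the fingertips lightly touch the top of the key at its inner end, nearest the bearing (contact force between the fingers and key between 0.2 and 25 N and value of joint key_tilt below 0.01 rad and x of the grasp point in the frame of drive_shaft between -0.03 and 0.03 m and y of the grasp point in the frame of drive_shaft below -0.036 m), for 0.04 s.
3. they touch it a third of the way along (contact force between the fingers and key between 0.2 and 25 N and value of joint key_tilt below 0.01 rad and x of the grasp point in the frame of drive_shaft between -0.03 and 0.03 m and y of the grasp point in the frame of drive_shaft between -0.036 and -0.018 m), for 0.04 s.
4. they touch it just short of half way (contact force between the fingers and key between 0.2 and 25 N and value of joint key_tilt below 0.01 rad and x of the grasp point in the frame of drive_shaft between -0.03 and 0.03 m and y of the grasp point in the frame of drive_shaft between -0.018 and 0 m), for 0.04 s.
5. they touch it just past half way (contact force between the fingers and key between 0.2 and 25 N and value of joint key_tilt below 0.01 rad and x of the grasp point in the frame of drive_shaft between -0.03 and 0.03 m and y of the grasp point in the frame of drive_shaft between 0 and 0.018 m), for 0.04 s.
6. they touch it two thirds of the way along (contact force between the fingers and key between 0.2 and 25 N and value of joint key_tilt below 0.01 rad and x of the grasp point in the frame of drive_shaft between -0.03 and 0.03 m and y of the grasp point in the frame of drive_shaft between 0.018 and 0.036 m), for 0.04 s.
7. they touch it at its outer end (contact force between the fingers and key between 0.2 and 25 N and value of joint key_tilt below 0.01 rad and x of the grasp point in the frame of drive_shaft between -0.03 and 0.03 m and y of the grasp point in the frame of drive_shaft above 0.036 m), for 0.04 s.
At the end, for the whole second after the job is handed in: The key is fully home (key_tilt under 0.008 rad: its outer end less than 1 mm high), and every loose thing is at rest within 20 mm of where it stood (value of joint key_tilt below 0.008 rad and distance of each of collar, key_bar, ratchet, tape_measure, marker_pen, bolt, mallet, spanner from where it was at the start of the episode below 0.02 m and linear speed of each of collar, key_bar, ratchet, tape_measure, marker_pen, bolt, mallet, spanner below 0.02 m/s); the robot touches nothing.
It fails at once if the key is pulled up out of its keyway (value of joint key_tilt above 0.066 rad).
It fails at once if the key or shaft is pushed with more than 40 N (contact force between the fingers and drive_shaft above 40 N).
It fails at once if a loose thing on the bench is shifted by more than 20 mm or lifted (distance of any of collar, key_bar, ratchet, tape_measure, marker_pen, bolt, mallet, spanner from where it was at the start of the episode above 0.02 m).
It also fails if it takes over 54 s, if anything falls off the work surface, if the arm or the gripper's body presses on something with over 40 N, if the wrist force passes 120 N, or if a joint passes its speed limit or range.

## Robot

A 6-joint arm with a two-finger parallel gripper is mounted at the origin on the work surface. World frame = base frame: x ahead of the robot, y to its left, z up, the work surface at z = 0. Lengths are in m, angles in degrees, forces in N, time in s.
With the tool pointing down it reaches from about 0.2 to 0.875 m from the base axis. Payload 3.4 kg.
Tool frame: the origin (TCP) lies at the very end of the fingers, on their centre line; the grasp point (between the pads) lies 19 mm behind it; z points along the fingers, y is the direction in which the jaws open and shut (so a half turn about z gives the same grasp; the last joint's range is limited). The gripper opens to 94 mm and grips with 3 to 60 N. Pads are 16 mm wide; open, the fingers measure 119 mm over their backs; the gripper's body (75 mm by 177 mm) begins 78 mm behind the grasp point.
Start: joints at [-84.225, 15.808, 86.224, -0, 77.962, -6.933], TCP at [0.126, -0.561, 0.205] pointing down, gripper open.
Joint ranges: [-165.64, 165.64], [-43.16, 119.46], [12.63, 154.43], [-67.54, 247.53], [6.08, 155.33], [-154.97, 154.97]. Speed limits (degrees/s): [147.25, 147.25, 180, 180, 180, 180].

## Interface

Orientations are given as a 3x3 rotation matrix whose columns are the frame's x, y, z axes.
In Python, from bench import arm, imaging, ticket gives the robot as it stands.
- The arm moves only by the tool apply_moves, never from a script. Its argument "steps" is a list of rows, each an object with "grip": the gripper's target within -1 to 1 (fully open at 1, half-way at 0, shut at -1); "dp": the shift along the tool's x, y, z normalised to -1 to 1, where 1 is 0.04 m, a list of three; "turn": the turn about the tool's z normalised to -1 to 1, where 1 is 0.15 rad. A call has 1 to 8 rows; each row shifts and turns the commanded pose from where the row before left it, along the tool's axes as they then stand; what a row does not reach is not made up. A row lasts 1/10 s, in which the tool goes at most 50 mm and 8.59 degrees, less where a joint would pass 70% of its speed; a pose out of reach is approached as far as the arm can. A call with a number of a shift or a turn outside -1 to 1 is refused whole. A call with a gripper value outside its range is refused whole. The fingers move at their own pace and stop on an object; "newtons" is the grip in N (left out, the last holds). Time passes only in rows, so rows that do not move let the fingers close. It gives the time, the measured TCP pose, the force and the opening at its end, in the units of the state.
- arm.state(): the state, without advancing time (a new reading comes with each control period).
- imaging.grab_frame(name): name is "side" or "top" or "wrist"; returns the picture (384x512x3 uint8, blue, green, red); there is no depth.
- imaging.get_calibration(name): a dict with "fov_y" (degrees; the focal length in pixels is half the picture's height over the tangent of half this angle, whatever the lens; pixels are square), "cx", "cy" (the principal point, pixels), "R" (3x3) and "t" (3): a world point X has camera coordinates R X + t. Camera axes: x right, y down, z forward; pixel columns grow to the right and rows downward; lengths in m; the calibration is good to about 2 mm. A picture is of the moment at which its call begins: read the wrist's pose just before it. get_calibration takes no time and is no camera call; for the wrist camera it gives the pose at the moment of the call.
- ticket.close_job(): hands the job in, once; it reports no verdict.
The state is a dict: "time": time; "qpos": joint angles; "joint_velocities": joint speeds; "joint_efforts": joint torques, N m; "position": TCP position; "orientation": TCP orientation; "force": force on the tool from outside, world axes, zero at the start; "wrist_torque": the same for the moment, N m; "opening": finger opening in m.
Only numpy, scipy, OpenCV 4.12 (cv2) and the standard library are available. Lean on these libraries where they do the work, as an engineer would, in place of code of your own. Each camera call takes 0.05 s, during which the arm holds its last target.

## Working session

There is one attempt and no reset: what is moved stays moved. The work goes in short steps, Python scripts to look and compute and a tool call to move; the robot and the scene stay as the last step left them, time stands still between calls to the robot, and variables do not carry over. Pictures are saved under pics/ and viewed, and the job is handed in when it is done.

Besides the shell and the picture viewer there is one more tool, called after "Request:" as name([rows], argument=value, ...), one row to a line, values as JSON. apply_moves: Moves the arm, as the interface text tells. Its arguments: {"type":"object","properties":{"steps":{"type":"array","items":{"type":"object","properties":{"grip":{"type":"number"},"dp":{"type":"array","items":{"type":"number","minimum":-1,"maximum":1}},"turn":{"type":"number","minimum":-1,"maximum":1}}}},"newtons":{"type":"number"}},"required":["steps"]}

```bash
mkdir -p pics
python3 - <<'E'
from bench import arm, imaging
import cv2, numpy as np
s=arm.state(); print({k:np.round(v,4).tolist() for k,v in s.items()})
for n in ["side","top","wrist"]:
    c=imaging.get_calibration(n); print(n,{k:np.round(v,4).tolist() for k,v in c.items()})
    f=imaging.grab_frame(n); cv2.imwrite(f"pics/{n}0.png",f)
E
```

```text
{'time': 0.0, 'qpos': [-84.2245, 15.8452, 86.2939, -0.0024, 77.9619, -6.9325], 'joint_velocities': [0.0271, -0.0984, 0.0516, 0.027, -0.0266, -0.1326], 'joint_efforts': [0.0003, -40.4587, -23.723, 0.0701, 0.0348, -0.0001], 'position': [0.1264, -0.5604, 0.2046], 'orientation': [[0.9755, 0.22, -0.0002], [0.22, -0.9755, 0.0017], [0.0002, -0.0018, -1.0]], 'force': [0.0557, -0.257, -0.7507], 'wrist_torque': [-0.0231, -0.0794, -0.0231], 'opening': 0.0942}
side {'fov_y': 43.2938, 'cx': 253.9223, 'cy': 187.6911, 'R': [[0.935, -0.3546, -0.0047], [-0.1787, -0.4596, -0.87], [0.3064, 0.8143, -0.4931]], 't': [-0.4446, 0.2285, 0.8756]}
top {'fov_y': 56.8006, 'cx': 255.8081, 'cy': 192.2532, 'R': [[-0.0216, -0.9997, -0.0104], [-0.9921, 0.0227, -0.1233], [0.1235, 0.0076, -0.9923]], 't': [0.1423, 0.5225, 0.9191]}
wrist {'fov_y': 62.0855, 'cx': 259.7941, 'cy': 192.3277, 'R': [[0.2196, -0.9756, -0.0012], [-0.9477, -0.2136, 0.2371], [-0.2315, -0.051, -0.9715]], 't': [-0.5744, -0.0249, 0.3916]}
```

View pics/side0.png

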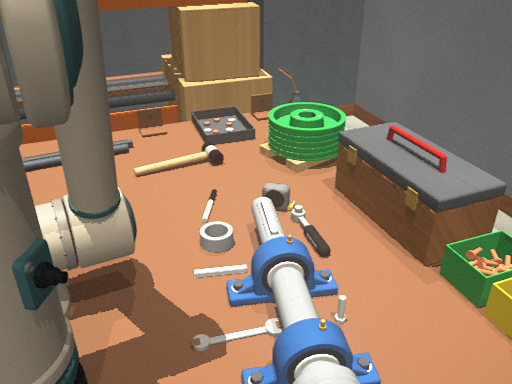

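View pics/top0.png

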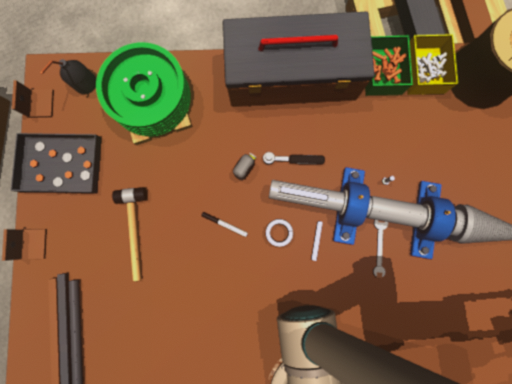

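View pics/wrist0.png

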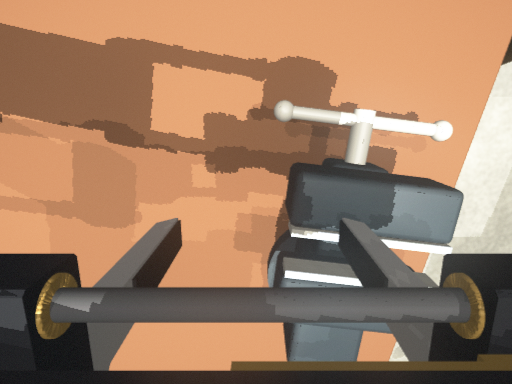

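Run:
```python
import cv2
f=cv2.imread("pics/top0.png")[160:260,255:405]; cv2.imwrite("pics/top0c.png",cv2.resize(f,None,fx=5,fy=5,interpolation=cv2.INTER_CUBIC))
f=cv2.imread("pics/side0.png")[180:290,220:350]; cv2.imwrite("pics/side0c.png",cv2.resize(f,None,fx=5,fy=5,interpolation=cv2.INTER_CUBIC))
```

```text
(no output)
```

View pics/top0c.png

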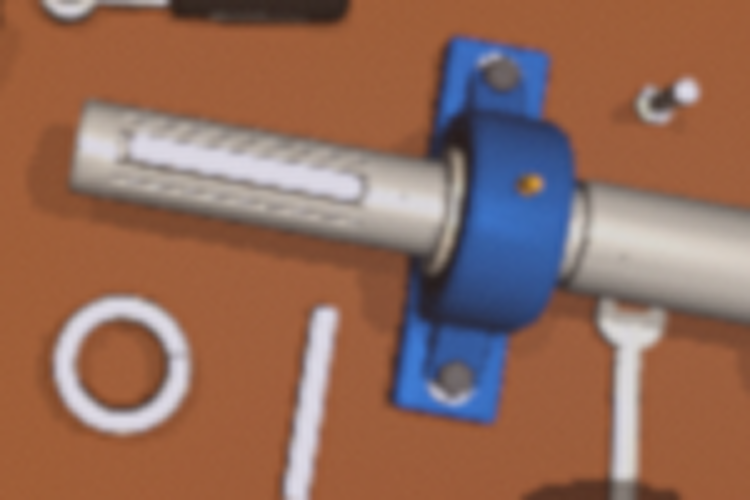

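View pics/side0c.png

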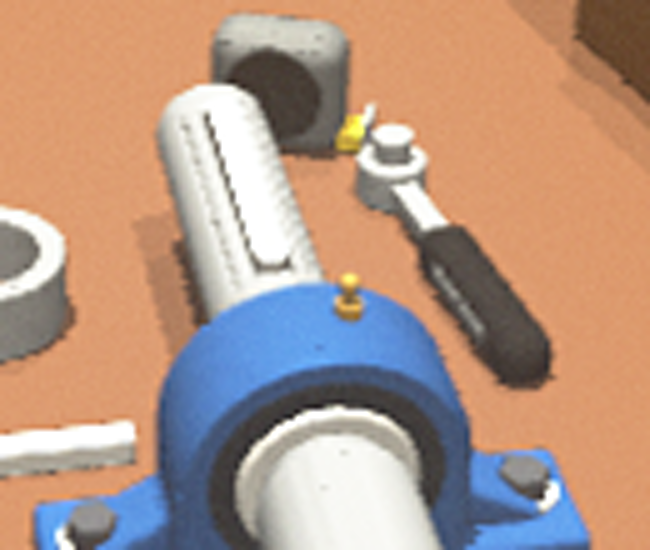

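```bash
cat > h.py <<'E'
import numpy as np
from bench import arm, imaging
def bp(name,u,v,z,c=None):
    c=c or imaging.get_calibration(name); R=np.array(c['R']);t=np.array(c['t'])
    f=192/np.tan(np.radians(c['fov_y']/2))
    d=R.T@np.array([(u-c['cx'])/f,(v-c['cy'])/f,1]); o=-R.T@t
    return o+d*(z-o[2])/d[2]
def pr(name,X,c=None):
    c=c or imaging.get_calibration(name); R=np.array(c['R']);t=np.array(c['t'])
    f=192/np.tan(np.radians(c['fov_y']/2)); p=R@X+t
    return np.array([c['cx']+f*p[0]/p[2],c['cy']+f*p[1]/p[2]])
E
python3 - <<'E'
from h import *
T=lambda u,v,z:bp('top',255+u/5,160+v/5,z)
S=lambda u,v,z:bp('side',220+u/5,180+v/5,z)
i=T(367,187,.0855);o=T(122,146,.0905);n=T(530,184,.127)
print('top',i,o,n,np.linalg.norm((o-i)[:2]),'nip-in',(i-n)[:2],np.linalg.norm((i-n)[:2]))
a=lambda p:np.degrees(np.arctan2(-p[0],p[1]))
print(a(o-i),a(i-n),a(o-n))
i2=S(272,265,.0855);o2=S(207,115,.0905);n2=S(349,283,.129)
print('side',i2,o2,n2,np.linalg.norm((o2-i2)[:2]),a(o2-i2),a(o2-n2))
# shaft edges at two places, top cam, left end
E
```

```text
top [ 0.50170609 -0.05253796  0.0855    ] [0.52474607 0.07063515 0.0905    ] [ 0.49701533 -0.12259608  0.127     ] 0.12530943437892272 nip-in [0.00469077 0.07005812] 0.0702149799302
-10.594947356542741 -3.830541198401638 -8.166794621168219
side [ 0.49924766 -0.05125545  0.0855    ] [0.51387623 0.05496585 0.0905    ] [ 0.49549968 -0.12861378  0.129     ] 0.10722387764247521 -7.841327048084365 -5.7163368696100285
```

Run:
```python
from h import *
s=arm.state();c=imaging.get_calibration('wrist');R=np.array(c['R']);t=np.array(c['t']);O=np.array(s['orientation']);p=np.array(s['position'])
print('cam in tool',O.T@(-R.T@t-p)); print('cam axes in tool (cols)',np.round(O.T@R.T,3))
# to place camera over
tgt=np.array([0.44,0.02,0.25]); print('delta tool',O.T@(tgt-p))
# shaft edges, top cam
from h import bp
```

```text
cam in tool [ 6.84551323e-02  4.42860219e-05 -1.80971179e-01]
cam axes in tool (cols) [[-0.    -0.971 -0.237]
 [ 1.    -0.     0.   ]
 [-0.    -0.237  0.971]]
delta tool [ 0.43359    -0.49737    -0.04445148]
```

Request:
apply_moves([
  {"grip":1,"dp":[0.5,-0.5,-0.5]},
  {"grip":1,"dp":[0.7,-0.8,-0.5]},
  {"grip":1,"dp":[0.7,-0.8,-0.1]},
  {"grip":1,"dp":[0.7,-0.8,0]},
  {"grip":1,"dp":[0.7,-0.8,0]},
  {"grip":1,"dp":[0.7,-0.8,0]},
  {"grip":1,"dp":[0.7,-0.8,0]},
  {"grip":1,"dp":[0.7,-0.8,0]},
])

```text
invalid input
```

Request:
apply_moves([
  {"grip":1,"dp":[0.7,-0.8,0]},
  {"grip":1,"dp":[0.7,-0.8,0]},
  {"grip":1,"dp":[0.7,-0.8,0]},
  {"grip":1,"dp":[0.7,-0.8,0]},
  {"grip":1,"dp":[0.7,-0.8,0]},
  {"grip":1,"dp":[0.7,-0.8,0]},
  {"grip":1,"dp":[0.5,-0.5,0]},
  {"grip":1,"dp":[0,0,0]},
])

```text
invalid input
```

Run:
```python
from h import *
import cv2
c=imaging.get_calibration('wrist');f=imaging.grab_frame('wrist');cv2.imwrite('pics/w1.png',f)
import json;json.dump({k:np.array(v).tolist() for k,v in c.items()},open('w1.json','w'))
print(arm.state()['position'],arm.state()['force'])
```

```text
[ 0.12644866 -0.56058185  0.20495781] [-0.13228856 -0.13862637 -0.2052322 ]
```

View pics/w1.png

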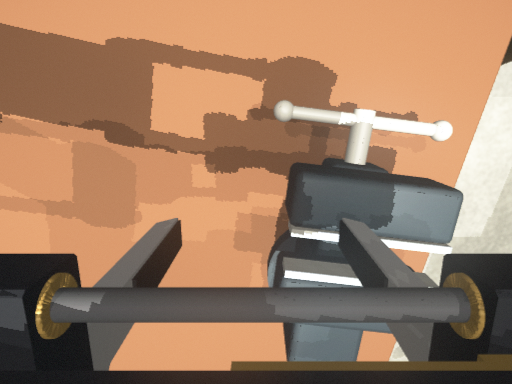

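Request:
apply_moves([
  {"grip":1,"dp":[0.5,-0.5,-0.5],"turn":0},
  {"grip":1,"dp":[0.7,-0.8,-0.5],"turn":0},
  {"grip":1,"dp":[0.7,-0.8,-0.1],"turn":0},
  {"grip":1,"dp":[0.7,-0.8,0],"turn":0},
  {"grip":1,"dp":[0.7,-0.8,0],"turn":0},
  {"grip":1,"dp":[0.7,-0.8,0],"turn":0},
  {"grip":1,"dp":[0.7,-0.8,0],"turn":0},
  {"grip":1,"dp":[0.7,-0.8,0],"turn":0},
])

```text
time: 1.0
position: [0.2839, -0.2737, 0.2495]
orientation: [[0.976, 0.219, 0.0], [0.219, -0.976, -0.0], [0.0, 0.0, -1.0]]
force: [0.8, -0.4, -0.5]
opening: 0.0943
```

Request:
apply_moves([
  {"grip":1,"dp":[0.7,-0.8,0],"turn":0},
  {"grip":1,"dp":[0.7,-0.8,0],"turn":0},
  {"grip":1,"dp":[0.7,-0.8,0],"turn":0},
  {"grip":1,"dp":[0.7,-0.8,0],"turn":0},
  {"grip":1,"dp":[0.7,-0.8,0],"turn":0},
  {"grip":1,"dp":[0.7,-0.8,0],"turn":0},
  {"grip":1,"dp":[0.7,-0.8,0],"turn":0},
  {"grip":1,"dp":[0.5,-0.6,0],"turn":0},
])

```text
time: 1.8
position: [0.4404, 0.0164, 0.2494]
orientation: [[0.975, 0.222, 0.0], [0.222, -0.975, 0.0], [0.001, -0.0, -1.0]]
force: [0.3, -0.1, -0.5]
opening: 0.094
```

Request:
apply_moves([
  {"grip":1,"dp":[0,0,0],"turn":0.85},
  {"grip":1,"dp":[0,0,0],"turn":0.85},
  {"grip":1,"dp":[0,0,0],"turn":0.8},
  {"grip":1,"dp":[0,0,0],"turn":0},
  {"grip":1,"dp":[0,0,0],"turn":0},
])

```text
time: 2.3
position: [0.4396, 0.014, 0.2494]
orientation: [[0.989, -0.15, -0.0], [-0.15, -0.989, -0.0], [-0.0, 0.0, -1.0]]
force: [0.2, -0.0, -0.6]
opening: 0.0942
```

Run:
```python
from h import *
import cv2
c=imaging.get_calibration('wrist');f=imaging.grab_frame('wrist');cv2.imwrite('pics/w2.png',f)
import json;json.dump({k:np.array(v).tolist() for k,v in c.items()},open('w2.json','w'))
print(arm.state()['position'],arm.state()['force'])
```

```text
[0.43955697 0.01398818 0.24937479] [0.0386881  0.45386593 0.35157055]
```

View pics/w2.png

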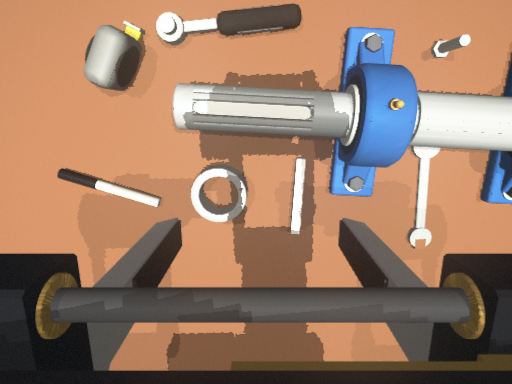

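Run:
```python
import cv2
f=cv2.imread("pics/w2.png")[60:180,165:325]; cv2.imwrite("pics/w2c.png",cv2.resize(f,None,fx=5,fy=5,interpolation=cv2.INTER_CUBIC))
```

```text
(no output)
```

View pics/w2c.png

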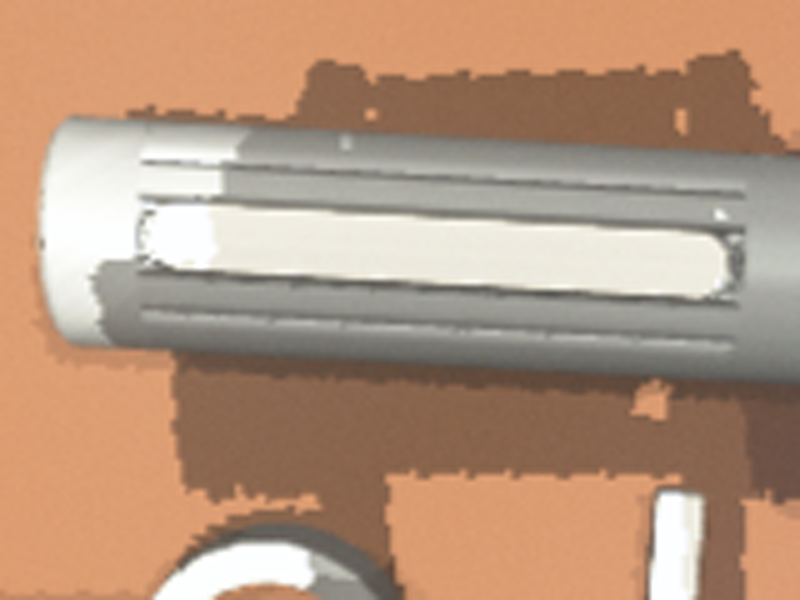

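Run:
```python
from h import *
import json
c=json.load(open('w2.json'))
W=lambda u,v,z:bp('wrist',u,v,z,c)
i=W(165+735/5,60+265/5,.0855);o=W(165+140/5,60+236/5,.0905);n=W(398,104,.127)
a=lambda p:np.degrees(np.arctan2(p[0],p[1]))
print(i,o,n,np.linalg.norm((o-i)[:2]),a(o-i),a(o-n),np.linalg.norm((i-n)[:2]))
# candidate model check
for name,cc in (('top',None),('side',None),('wrist',c)):
    pass
```

```text
[ 0.50041739 -0.05079884  0.0855    ] [0.52471622 0.07045279 0.0905    ] [ 0.49733741 -0.12310299  0.127     ] 0.12366240490985136 11.33196654574237 8.05117463074848 0.07236972440491649
```

Run:
```python
from h import *
import json
from scipy.optimize import least_squares
c=json.load(open('w2.json')); ct=imaging.get_calibration('top'); cs=imaging.get_calibration('side')
def ray(c,u,v):
    R=np.array(c['R']);t=np.array(c['t']);f=192/np.tan(np.radians(c['fov_y']/2))
    d=R.T@np.array([(u-c['cx'])/f,(v-c['cy'])/f,1]); return -R.T@t,d/np.linalg.norm(d)
we=[ray(c,165+u/5,60+v/5) for u,v in [(75,118),(250,127),(800,157),(70,345),(400,361),(800,380)]]
te=[ray(ct,255+u/5,160+v/5) for u,v in [(95,101),(440,155),(75,191),(405,250)]]
tn=[('w',c,(311.8,113),(0,-.06,.0855)),('w',c,(193,107.2),(0,.06,.0905)),('w',c,(398,104),(0,-.135,.128)),
 ('t',ct,(328.4,197.4),(0,-.06,.0855)),('t',ct,(279.4,189.2),(0,.06,.0905)),('t',ct,(361,196.8),(0,-.135,.128)),
 ('s',cs,(220+272/5,180+268/5),(0,-.06,.0855)),('s',cs,(289.8,236),(0,-.135,.129))]
def fr(p):
    return np.array([p[0],p[1],0]),np.array([np.sin(p[2]),np.cos(p[2]),0]),np.array([np.cos(p[2]),-np.sin(p[2]),0])
def edges(p,E):
    o,y,x=fr(p);A=o+[0,0,.057];r=[]
    for s,d in E:
        n=np.cross(d,y);n/=np.linalg.norm(n); r.append(abs((A-s)@n)-.025)
    return np.array(r)
def pts(p):
    o,y,x=fr(p);r=[]
    for nm,cc,uv,l in tn:
        X=o+x*l[0]+y*l[1]+[0,0,l[2]]
        s,d=ray(cc,*uv); w=X-s; e=w-d*(w@d); r+= [e@x,e@y]
    return np.array(r)
for lab,F in (('wrist edges+pts',lambda p:np.r_[edges(p,we)*1,pts(p)]),('w',lambda p:np.r_[edges(p,we),pts(p)[:6]]),('t',lambda p:np.r_[edges(p,te),pts(p)[6:12]]),('all',lambda p:np.r_[edges(p,we),edges(p,te),pts(p)])):
    q=least_squares(F,[.512,.01,.17],loss='soft_l1',f_scale=.002)
    print(lab,np.round(q.x,4),np.degrees(q.x[2]).round(2))
    print(' we',np.round(edges(q.x,we)*1e3,1),'te',np.round(edges(q.x,te)*1e3,1));print(np.round(pts(q.x).reshape(-1,2)*1e3,1).tolist())
```

```text
wrist edges+pts [0.514  0.0102 0.1679] 9.62
 we [ 1.1 -0.1 -4.4 -1.6  0.7  3.5] te [ 1.3 -0.9 -3.3  2.4]
[[3.2, 2.2], [-0.5, -1.1], [-5.8, -1.1], [1.7, 3.8], [-0.5, -1.4], [-5.2, -1.6], [3.8, 1.1], [-5.7, 2.2]]
w [0.5132 0.0107 0.1903] 10.9
 we [ 0.2 -0.1 -1.7 -0.7 -0.   0.7] te [ 0.6  2.3 -2.4 -0.6]
[[0.9, 2.5], [-0.0, -0.8], [-9.7, -1.0], [-0.6, 4.1], [-0.0, -1.0], [-9.0, -1.6], [1.5, 1.6], [-9.6, 2.8]]
t [0.5146 0.0107 0.1805] 10.34
 we [-0.4 -1.1 -3.9 -0.1  1.3  2.9] te [-0.1 -0.1 -1.8  1.7]
[[2.9, 2.7], [0.8, -0.6], [-7.0, -0.7], [1.4, 4.4], [0.7, -0.8], [-6.4, -1.2], [3.4, 1.4], [-7.0, 2.5]]
all [0.5139 0.0102 0.1785] 10.22
 we [ 0.4 -0.5 -3.5 -0.8  0.7  2.5] te [ 0.6  0.3 -2.6  1.3]
[[2.5, 2.2], [0.1, -1.1], [-7.3, -1.2], [1.0, 3.9], [0.1, -1.4], [-6.7, -1.7], [3.1, 1.3], [-7.2, 2.4]]
```

Request:
apply_moves([
  {"grip":-1,"dp":[0,0,0],"turn":0.27},
  {"grip":-1,"dp":[0.6,-0.5,0],"turn":0},
  {"grip":-1,"dp":[0.6,-0.5,0],"turn":0},
  {"grip":-1,"dp":[0.6,-0.5,0],"turn":0},
  {"grip":-1,"dp":[0,0,0.6],"turn":0},
  {"grip":-1,"dp":[0,0,0.7],"turn":0},
  {"grip":-1,"dp":[0,0,0.7],"turn":0},
  {"grip":-1,"dp":[0,0,0],"turn":0},
], newtons=20)

```text
time: 3.15
position: [0.5189, 0.059, 0.1659]
orientation: [[0.981, -0.191, -0.008], [-0.191, -0.982, 0.0], [-0.008, 0.002, -1.0]]
force: [0.3, 0.1, -0.5]
opening: 0.0332
```

Request:
apply_moves([
  {"grip":-1,"dp":[0,0,0.6],"turn":0},
  {"grip":-1,"dp":[0,0,0.5],"turn":0},
  {"grip":-1,"dp":[0,0,0.2],"turn":0},
  {"grip":-1,"dp":[0,0,0],"turn":0},
  {"grip":-1,"dp":[0,0,0],"turn":0},
])

```text
time: 3.65
position: [0.5229, 0.059, 0.1187]
orientation: [[0.981, -0.192, 0.002], [-0.192, -0.981, -0.0], [0.002, -0.0, -1.0]]
force: [-0.1, 0.0, 0.2]
opening: 0.0005
```

Run:
```python
from h import *
import cv2
s=arm.state();print(s['position'],s['force'],s['opening'])
p=np.array(s['position'])
for n,w in (('side',40),('top',40)):
    f=imaging.grab_frame(n);u,v=pr(n,p).astype(int);print(n,u,v)
    x0,y0=u-60,v-50
    cv2.imwrite(f'pics/{n}3.png',cv2.resize(f[y0:y0+110,x0:x0+130],None,fx=5,fy=5,interpolation=cv2.INTER_CUBIC))
cv2.imwrite('pics/w3.png',imaging.grab_frame('wrist'))
```

```text
[0.52290491 0.05897051 0.11870626] [-0.07045524  0.00453524  0.19011417] 0.00046512959494585294
side 264 189
top 284 188
```

View pics/side3.png

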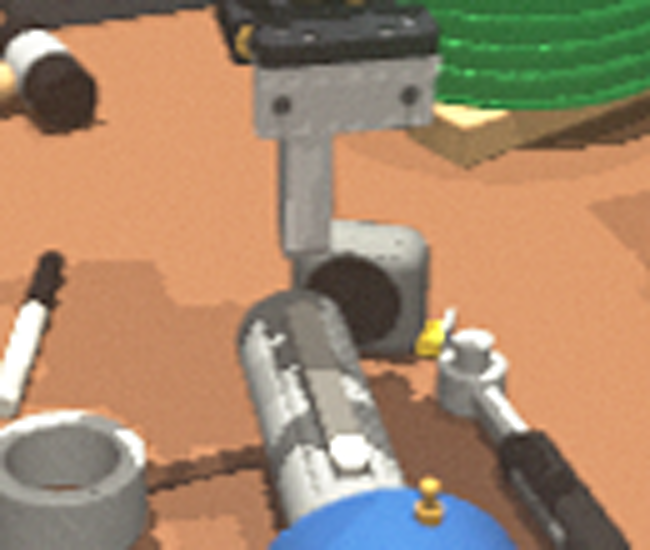

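View pics/w3.png

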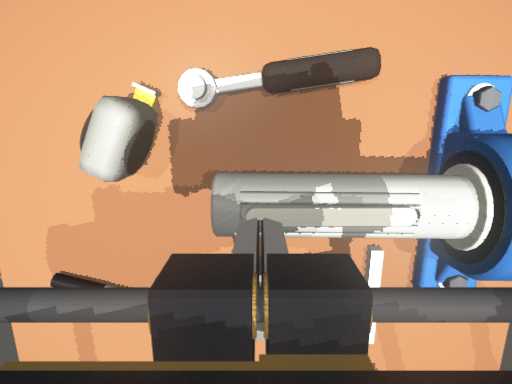

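Run:
```python
from h import *
import cv2
s=arm.state();O=np.array(s['orientation']);p=np.array(s['position'])
for lab,u,v,z in (('inner tip',418,217,.0855),('outer tip',246,214,.0905),('free end crest?',213,205,.075)):
    X=bp('wrist',u,v,z);print(lab,X,'tool',O.T@(X-p))
f=cv2.imread('pics/w3.png')[160:260,200:480];cv2.imwrite('pics/w3c.png',cv2.resize(f,None,fx=2.8,fy=2.8,interpolation=cv2.INTER_CUBIC))
```

```text
inner tip [ 0.49974896 -0.05013726  0.0855    ] tool [-0.00170969  0.11154983  0.03314536]
outer tip [0.52676715 0.0677757  0.0905    ] tool [ 0.00213332 -0.00935988  0.02819355]
free end crest? [0.53352295 0.09171189 0.075     ] tool [ 0.00412112 -0.03414362  0.04370636]
```

View pics/w3c.png

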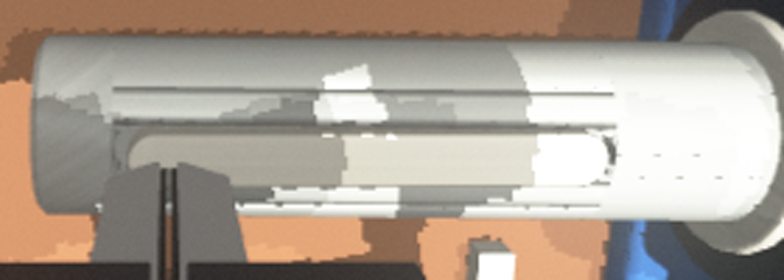

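Request:
apply_moves([
  {"grip":-1,"dp":[0,0,0.3],"turn":0},
  {"grip":-1,"dp":[0,0,0.3],"turn":0},
  {"grip":-1,"dp":[0,0,0],"turn":0},
  {"grip":-1,"dp":[0,0,0],"turn":0},
])

```text
time: 4.2
position: [0.5213, 0.0591, 0.0926]
orientation: [[0.981, -0.192, -0.002], [-0.192, -0.981, -0.0], [-0.002, 0.0, -1.0]]
force: [0.4, -0.2, 0.9]
opening: 0.0003
```

Request:
apply_moves([
  {"grip":-1,"dp":[0,0,0.025],"turn":0},
  {"grip":-1,"dp":[0,0,0.025],"turn":0},
  {"grip":-1,"dp":[0,0,0.025],"turn":0},
  {"grip":-1,"dp":[0,0,0],"turn":0},
])

```text
time: 4.6
position: [0.5219, 0.059, 0.0905]
orientation: [[0.981, -0.193, 0.0], [-0.193, -0.981, -0.0], [0.0, 0.0, -1.0]]
force: [0.1, 0.4, -0.3]
opening: 0.0002
```

Request:
apply_moves([
  {"grip":-1,"dp":[0,0,0.025],"turn":0},
  {"grip":-1,"dp":[0,0,0.025],"turn":0},
  {"grip":-1,"dp":[0,0,0],"turn":0},
])

```text
time: 4.9
position: [0.5221, 0.0592, 0.0887]
orientation: [[0.981, -0.193, 0.001], [-0.193, -0.981, 0.0], [0.001, -0.0, -1.0]]
force: [-0.5, 0.9, 2.8]
opening: 0.0007
```

Request:
apply_moves([
  {"grip":-1,"dp":[0,0,0.025],"turn":0},
  {"grip":-1,"dp":[0,0,0],"turn":0},
])

```text
time: 5.1
position: [0.5221, 0.0592, 0.0876]
orientation: [[0.981, -0.193, 0.001], [-0.193, -0.981, 0.0], [0.001, -0.0, -1.0]]
force: [-0.6, 1.0, 3.4]
opening: 0.0004
```

Request:
apply_moves([
  {"grip":-1,"dp":[0,0,0.025],"turn":0},
  {"grip":-1,"dp":[0,0,0],"turn":0},
])

```text
time: 5.3
position: [0.5221, 0.0593, 0.0865]
orientation: [[0.981, -0.193, 0.001], [-0.193, -0.981, 0.0], [0.0, -0.001, -1.0]]
force: [0.4, 2.6, 3.0]
opening: 0.0003
```

Contact, and the key is yielding at about 3–4 N. I'll continue in small steps to the hard stop.

Request:
apply_moves([
  {"grip":-1,"dp":[0,0,0.02],"turn":0},
  {"grip":-1,"dp":[0,0,0],"turn":0},
])

```text
time: 5.5
position: [0.5221, 0.0594, 0.0857]
orientation: [[0.981, -0.193, 0.001], [-0.193, -0.981, 0.001], [0.0, -0.001, -1.0]]
force: [1.2, 2.3, 3.4]
opening: 0.0005
```

Request:
apply_moves([
  {"grip":-1,"dp":[0,0,0.015],"turn":0},
  {"grip":-1,"dp":[0,0,0],"turn":0},
])

```text
time: 5.7
position: [0.5222, 0.0594, 0.0856]
orientation: [[0.981, -0.193, 0.001], [-0.193, -0.981, 0.001], [0.001, -0.001, -1.0]]
force: [-0.0, 3.2, 6.8]
opening: 0.0002
```

Request:
apply_moves([
  {"grip":-1,"dp":[0,0,0.02],"turn":0},
  {"grip":-1,"dp":[0,0,0],"turn":0},
  {"grip":-1,"dp":[0,0,0],"turn":0},
])

```text
time: 6.0
position: [0.5222, 0.0594, 0.0855]
orientation: [[0.981, -0.193, 0.001], [-0.193, -0.981, 0.0], [0.001, -0.001, -1.0]]
force: [-2.0, 2.4, 10.7]
opening: 0.0006
```

Request:
apply_moves([
  {"grip":-1,"dp":[0,0,-0.3],"turn":0},
  {"grip":-1,"dp":[0,0.5,0],"turn":0},
  {"grip":-1,"dp":[0,0.7,0],"turn":0},
  {"grip":-1,"dp":[-0.03,0.7,0],"turn":0},
  {"grip":-1,"dp":[0,0.5,0],"turn":0},
  {"grip":-1,"dp":[0,0.06,0],"turn":0},
  {"grip":-1,"dp":[0,0,0],"turn":0},
  {"grip":-1,"dp":[0,0,0],"turn":0},
])

```text
time: 6.8
position: [0.5017, -0.0368, 0.0962]
orientation: [[0.981, -0.192, -0.0], [-0.192, -0.981, 0.0], [-0.0, -0.0, -1.0]]
force: [0.9, -0.8, -0.5]
opening: 0.0005
```

Run:
```python
from h import *
import cv2
s=arm.state();print(s['position'],s['force'])
f=imaging.grab_frame('wrist')[140:300,60:380];cv2.imwrite('pics/w4.png',cv2.resize(f,None,fx=2.5,fy=2.5,interpolation=cv2.INTER_CUBIC))
```

```text
[ 0.50174685 -0.03678035  0.09617073] [ 0.86691845 -0.75391875 -0.49217969]
```

View pics/w4.png

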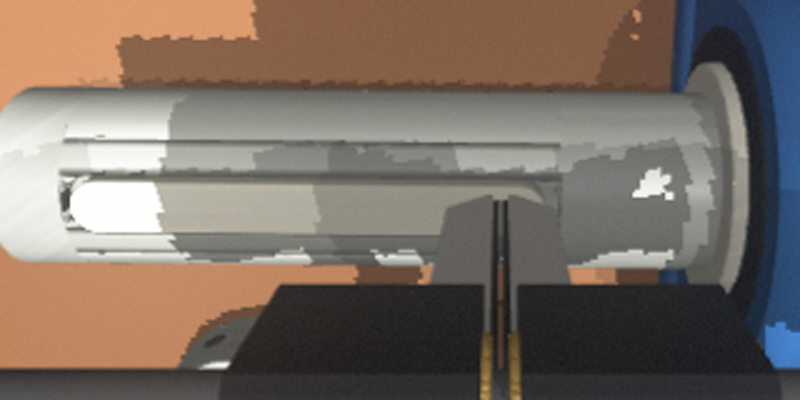

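Request:
apply_moves([
  {"grip":-1,"dp":[0,0,0.15],"turn":0},
  {"grip":-1,"dp":[0,0,0.08],"turn":0},
  {"grip":-1,"dp":[0,0,0],"turn":0},
  {"grip":-1,"dp":[0,0,0.02],"turn":0},
  {"grip":-1,"dp":[0,0,0],"turn":0},
  {"grip":-1,"dp":[0,0,0.01],"turn":0},
  {"grip":-1,"dp":[0,0,0],"turn":0},
])

```text
time: 7.55
position: [0.5018, -0.0374, 0.0859]
orientation: [[0.981, -0.193, 0.0], [-0.193, -0.981, -0.0], [0.0, 0.0, -1.0]]
force: [0.8, 1.0, -0.1]
opening: 0.0002
```

Request:
apply_moves([
  {"grip":-1,"dp":[0,0,0.015],"turn":0},
  {"grip":-1,"dp":[0,0,0],"turn":0},
  {"grip":-1,"dp":[0,0,0],"turn":0},
])

```text
time: 7.85
position: [0.5019, -0.0374, 0.0857]
orientation: [[0.981, -0.193, 0.001], [-0.193, -0.981, -0.0], [0.001, 0.0, -1.0]]
force: [-0.9, 0.5, 5.2]
opening: 0.0001
```

Request:
apply_moves([
  {"grip":-1,"dp":[0,0,0.01],"turn":0},
  {"grip":-1,"dp":[0,0,0],"turn":0},
  {"grip":-1,"dp":[0,-0.05,0],"turn":0},
  {"grip":-1,"dp":[0,-0.06,0],"turn":0},
  {"grip":-1,"dp":[0,-0.06,0],"turn":0},
])

```text
time: 8.35
position: [0.5035, -0.0327, 0.0857]
orientation: [[0.982, -0.191, 0.001], [-0.191, -0.982, -0.004], [0.002, 0.004, -1.0]]
force: [-1.2, -4.5, 6.1]
opening: 0.0006
```

Request:
apply_moves([
  {"grip":-1,"dp":[0,-0.06,0],"turn":0},
  {"grip":-1,"dp":[0,-0.06,0],"turn":0},
  {"grip":-1,"dp":[0,-0.06,0],"turn":0},
  {"grip":-1,"dp":[0,-0.06,0],"turn":0},
])

```text
time: 8.75
position: [0.5057, -0.0231, 0.0857]
orientation: [[0.982, -0.191, 0.002], [-0.191, -0.982, -0.004], [0.003, 0.004, -1.0]]
force: [-1.0, -3.9, 5.8]
opening: 0.0003
```

Request:
apply_moves([
  {"grip":-1,"dp":[0,-0.07,0],"turn":0},
  {"grip":-1,"dp":[0,-0.07,0],"turn":0},
  {"grip":-1,"dp":[0,-0.07,0],"turn":0},
  {"grip":-1,"dp":[0,-0.07,0],"turn":0},
  {"grip":-1,"dp":[0,-0.07,0],"turn":0},
  {"grip":-1,"dp":[0,-0.07,0],"turn":0},
])

```text
time: 9.35
position: [0.509, -0.0067, 0.0857]
orientation: [[0.982, -0.191, 0.002], [-0.191, -0.982, -0.004], [0.003, 0.004, -1.0]]
force: [-1.4, -4.4, 6.1]
opening: 0.0004
```

Request:
apply_moves([
  {"grip":-1,"dp":[0,-0.07,0],"turn":0},
  {"grip":-1,"dp":[0,-0.07,0],"turn":0},
  {"grip":-1,"dp":[0,-0.07,0],"turn":0},
  {"grip":-1,"dp":[0,-0.07,0],"turn":0},
  {"grip":-1,"dp":[0,-0.07,0],"turn":0},
  {"grip":-1,"dp":[0,-0.07,0],"turn":0},
])

```text
time: 9.95
position: [0.5121, 0.0098, 0.0856]
orientation: [[0.982, -0.191, 0.002], [-0.191, -0.982, -0.004], [0.002, 0.004, -1.0]]
force: [-0.3, -4.4, 5.4]
opening: 0.0006
```

Request:
apply_moves([
  {"grip":-1,"dp":[0,-0.07,0],"turn":0},
  {"grip":-1,"dp":[0,-0.07,0],"turn":0},
  {"grip":-1,"dp":[0,-0.07,0],"turn":0},
  {"grip":-1,"dp":[0,-0.07,0],"turn":0},
  {"grip":-1,"dp":[0,-0.07,0],"turn":0},
  {"grip":-1,"dp":[0,-0.07,0],"turn":0},
])

```text
time: 10.55
position: [0.5153, 0.0263, 0.0857]
orientation: [[0.982, -0.191, 0.002], [-0.191, -0.982, -0.004], [0.002, 0.004, -1.0]]
force: [-0.8, -5.0, 6.4]
opening: 0.0006
```

Request:
apply_moves([
  {"grip":-1,"dp":[0,-0.07,0],"turn":0},
  {"grip":-1,"dp":[0,-0.07,0],"turn":0},
  {"grip":-1,"dp":[0,-0.07,0],"turn":0},
  {"grip":-1,"dp":[0,-0.07,0],"turn":0},
  {"grip":-1,"dp":[0,-0.07,0],"turn":0},
  {"grip":-1,"dp":[0,-0.07,0],"turn":0},
])

```text
time: 11.15
position: [0.5185, 0.0428, 0.0856]
orientation: [[0.982, -0.191, 0.001], [-0.191, -0.982, -0.004], [0.002, 0.004, -1.0]]
force: [-1.3, -4.4, 6.3]
opening: 0.0005
```

Request:
apply_moves([
  {"grip":-1,"dp":[0,-0.07,0],"turn":0},
  {"grip":-1,"dp":[0,-0.07,0],"turn":0},
  {"grip":-1,"dp":[0,-0.07,0],"turn":0},
  {"grip":-1,"dp":[0,-0.07,0],"turn":0},
  {"grip":-1,"dp":[0,-0.07,0],"turn":0},
  {"grip":-1,"dp":[0,0,0],"turn":0},
])

```text
time: 11.75
position: [0.5212, 0.0569, 0.0856]
orientation: [[0.982, -0.191, 0.002], [-0.191, -0.982, -0.003], [0.002, 0.003, -1.0]]
force: [-0.9, -4.0, 6.7]
opening: 0.0004
```

Request:
apply_moves([
  {"grip":-1,"dp":[0,0,-0.2],"turn":0},
  {"grip":-1,"dp":[0,0,-0.6],"turn":0},
  {"grip":-1,"dp":[0,0,-0.8],"turn":0},
  {"grip":-1,"dp":[-0.5,0,-0.8],"turn":0},
  {"grip":-1,"dp":[-0.8,0,-0.8],"turn":0},
  {"grip":-1,"dp":[-0.8,0,0],"turn":0},
  {"grip":-1,"dp":[0,0,0],"turn":0},
  {"grip":-1,"dp":[0,0,0],"turn":0},
])

```text
time: 12.55
position: [0.4381, 0.0749, 0.2132]
orientation: [[0.981, -0.192, 0.002], [-0.192, -0.981, 0.0], [0.002, -0.0, -1.0]]
force: [-1.1, 0.2, -0.3]
opening: 0.0002
```

Run:
```python
from h import *
import cv2
s=arm.state();print(s['position'],s['force'],s['time'])
cv2.imwrite('pics/w5.png',imaging.grab_frame('wrist'))
f=imaging.grab_frame('side');cv2.imwrite('pics/side5.png',cv2.resize(f[140:370,130:370],None,fx=2.5,fy=2.5,interpolation=cv2.INTER_CUBIC))
```

```text
[0.43807017 0.07489738 0.21320975] [-1.05569209  0.16147325 -0.34347905] 12.55
```

View pics/w5.png

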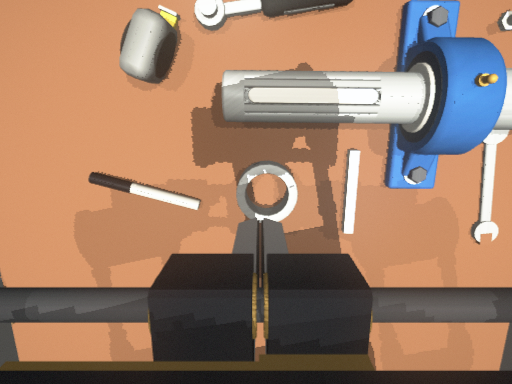

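View pics/side5.png

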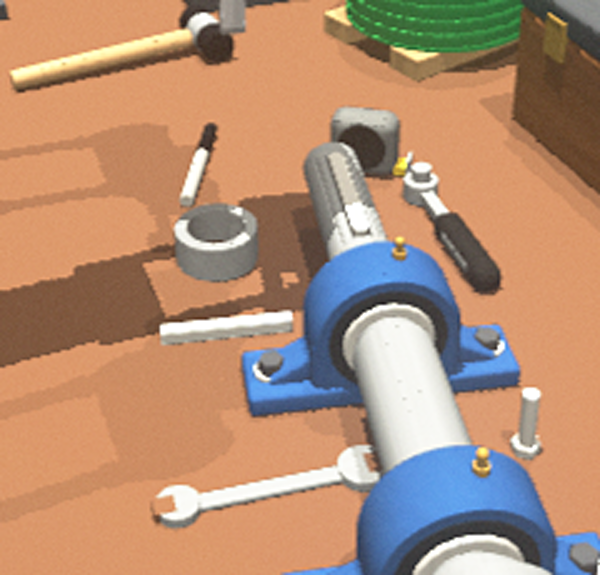

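The wrist picture shows the key lying in its slot (outer tip about (245,95), inner tip about (380,96)). The hand is clear, and the loose things look the same as at the start. Handing in.

```bash
python3 -c "
from bench import ticket
print(ticket.close_job())"
```

```text
the job is handed in; nothing more can be done
None
```

I pressed the key home, ran the closed fingertips along it from the inner to the outer end, lifted the hand clear and handed the job in. I got no verdict back.

- **Pressing:** At about 50 mm out from the key's middle, the key yielded at 3–4 N. It then stopped hard with the fingertips at 85.5 mm, the stated home height, and I pressed to about 11 N there.
- **Feeling along:** I ran from about y = -47 to +48 mm. Every reading showed about 5–7 N downward, with about 4–5 N of drag once moving, and the height stayed at 85.6–85.7 mm, so the key lies level. I read the force only at the end of each call (every 0.4–0.6 s), so contact in between is inferred from the steady height.
- **Final check:** The tool stood at 213 mm height with no significant force on it, about 12.6 s into the 54 s allowed. By eye, the loose things in the last wrist and side pictures stand where they did at the start; I did not measure them.
- **Disagreement:** The grease nipple sat 7–10 mm to one side of the shaft line I fitted from the key and shaft edges. I left it out, and a close wrist view then put the key's length at 121 mm against the stated 120 mm.
- **Refused calls:** My first two move calls were refused, apparently because they left out the turn value. Nothing moved.

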